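# True and check a picture-frame corner with the try square

### The arm

A 6-joint arm with a two-finger parallel gripper is mounted at the origin on the work surface. World frame = base frame: x ahead of the robot, y to its left, z up, the work surface at z = 0. Lengths are in mm, angles in rad, forces in N, time in s.
With the tool pointing down it reaches from about 400 to 925 mm from the base axis. Payload 12.5 kg.
Tool frame: the origin (TCP) lies midway between the tips of the shut fingers; the grasp point (between the pads) lies 19 mm behind it; z points along the fingers, y is the line along which they close (so a half turn about z gives the same grasp; the last joint's range is limited). The gripper opens to 95 mm and grips with 3 to 60 N. Pads are 20 mm wide; open, the fingers measure 119 mm over their backs; the gripper's body (75 mm by 180 mm) begins 59 mm behind the grasp point.
Start: joints at [-1.291, 0.491, 1.559, -0, 1.092, -0.106], TCP at [235.212, -579.07, 214.661] pointing down, gripper open.
Joint ranges: [-3.1, 3.1], [-0.84, 2.19], [0.05, 2.79], [-1.13, 4.28], [0.06, 2.93], [-2.69, 2.69]. Speed limits (rad/s): [2.22, 2.22, 2.79, 3.14, 3.14, 3.14].

### API

Orientations are given as [roll, pitch, yaw] about the fixed x, y, z axes, in that order (R = Rz(yaw) Ry(pitch) Rx(roll)).
In Python, from cell import env gives the robot as it stands.
- The arm moves only by the tool arm_command, never from a script. Its argument "targets" is a list of rows, each a list of 5 numbers: the shift along the tool's x, y, z in mm, then the turn about the tool's z in degrees, then the opening, from 0 (shut) to 1 (fully open). In form: [[tx, ty, tz, roll, fingers], ...]. A call has 1 to 5 rows; each row is the pose to reach, as a shift and turn from the pose commanded when the call began, along the tool's axes at that moment; what a row does not reach only later rows make up. A row lasts 1/10 s, in which the tool goes at most 50 mm and 8.59 degrees, less where a joint would pass 70% of its speed; a pose out of reach is approached as far as the arm can. A call with a gripper value outside its range is refused whole. The fingers move at their own pace and stop on an object; the grip force is fixed at half the most. Time passes only in rows, so rows that repeat a pose let the fingers close. It gives the time, the measured TCP pose, the force, the opening and the grip force at its end, in the units of the state.
- env.state(): the state, without advancing time (a new reading comes with each control period).
- env.read_camera(name): name is "side" or "top" or "wrist"; returns a dict with "frame" (420x560x3 uint8, red, green, blue), "vertical_fov" (degrees; the focal length in pixels is half the picture's height over the tangent of half this angle, whatever the lens; pixels are square), "cx", "cy" (the principal point, pixels), "world_from_camera" (4x4, takes a point from camera to world coordinates); the wrist camera has in their place "hand_eye" (4x4, takes a point from camera to tool coordinates, whose origin is the TCP and whose axes are the flange's). Camera axes: x right, y down, z forward; pixel columns grow to the right and rows downward; lengths in mm; the calibration is good to about 2 mm. The wrist camera is an equidistant fisheye: a pixel r from the principal point sees the ray r / f radians off the axis. A picture is of the moment at which its call begins: read the wrist's pose just before it. There is no depth.
- env.job_done(): hands the job in; it is judged then, once.
The state is a dict: "t": time; "joints": joint angles; "qvel": joint speeds; "tau": joint torques, N m; "eef_pos": TCP position; "tcp_rot": TCP orientation; "ft_force": force on the tool from outside, world axes, zero at the start; "moment": the same for the moment, N m; "opening": opening from 0.0 (shut) to 1.0 (fully open); "grip_force": force on a finger pad.
Only numpy, scipy, OpenCV 4.12 (cv2) and the standard library are available. Lean on these libraries where they do the work, as an engineer would, in place of code of your own. Each camera call takes 0.05 s, during which the arm holds its last target. There are 200 camera calls.

### The job

Take the try square from its cork mat by its handle, set it low inside the frame corner and press it gently against both faces, sliding it along the stile so that it pushes the leaning rail out to its stop, and hold it there with light steady pressure (about 5 to 10 N on each face) for a second or more, flush on both with no gap. Never push harder than about 2 kg, let only the square push the frame, and disturb nothing else. Then lay the square flat in the middle of its mat again, let go, and leave the corner square.

Things in the scene. Friction and masses are not known exactly. Their poses are not given: they have to be found in the camera images.
- frame: Plywood assembly board 300 x 300 x 12 mm, fixed to the bench, carrying the frame corner (stile, rail and clamp); origin at the centre of its underside; z up, x runs along the stile. A green clamp (top 92 mm above the bench) holds the stile's end near x = -125 mm. Board position and yaw vary.
- frame_corner (a point): Nominal inner corner on the board's top (12 mm above the bench), at (60, -60, 12) mm of the board's frame; axes as frame. Stile's inner face: about the plane y = 0, looking to +y; rail's, when closed up: about x = 0, looking to -x. Free space: x < 0, y > 0. NOT exact: the clamped-up corner sits up to 6 mm off this point in x and in y (true in angle), so find the faces by touch.
- rail (a joint): Rail angle (rad): 0 = closed up, exactly square, at a hard stop; positive = free end leaning inwards (acute). Starts at 0.03 to 0.07. Stays where left; yields to 0.3 N m (3 N at 110 mm). Stile (pale, clamped) and rail (browner): battens 45 mm wide, 34 mm high above the board; inner faces run 205 mm along -x and 200 mm along +y from the corner. The rail's dowel is 22.5 mm outside it in x and y.
- square: Loose try square, 0.25 to 0.5 kg: flat aluminium L, 18 mm thick, outer edges at exactly 90 degrees, inner corner filled, with an upright dark wooden handle. Origin on the underside below the handle's middle; z up. One arm runs from the heel along -x (outer edge looks to -y), the other along +y (outer edge looks to +x). Turned like the board it fits the frame's corner. Starts on the cork mat.
- square_heel (a point): Where the two outer edges of the square meet, on its underside, at (42, -42, 0) mm of the square's frame. Each arm is 120 mm long from here and 30 mm wide; the first 6 mm at the heel are relieved.
- square_tip_x (a point): Outer corner at the end of the square's arm that lies against the stile, on the underside, at (-78, -42, 0) mm of the square's frame.
- square_tip_y (a point): Outer corner at the end of the square's arm that lies against the rail, on the underside, at (42, 78, 0) mm of the square's frame. (The real, unreported faces are called stile_corner, the stile's true inner corner, and rail_face, the rail's face at the corner.)
- square_grip (a point): Point to grip on the wooden handle, a block 56 mm long (square's x) x 24 mm wide (y), from 18 to 84 mm above the square's underside; this point is at 62 mm. The fingers close along the square's y on the 24 mm width.
- mat: Cork mat 220 x 220 x 6 mm fixed on the bench, the square's place; origin at the centre of its underside, so the square's underside lies at 6 mm height. May be on either side of the board. Farther off stand other carver's things to leave alone: a second gouge, a grey sharpening stone, a wax tin and a mallet standing on its head (200 mm high).
- gouge_a: Bystander: carving gouge, dark wooden handle and steel blade, 220 mm long, lying on the bench on the robot's side of the cork mat. Origin at the middle of its underside.
- folding_rule: Bystander: yellow folding rule, closed, 34 x 200 x 16 mm, lying on the bench beyond the cork mat. Origin at the centre of its underside.
- offcut: Bystander: pale wood offcut, 42 x 50 x 30 mm, lying on the assembly board near the board's corner farthest from the joint. Origin at the centre of its underside.
There are look-alikes about, which are no part of the job. Leave any red look-alike of the square alone.

How it is judged:
By the outcome, as a careful person would: the job done as asked, in the order asked, and still so for the second after the job is handed in, with the robot touching nothing.
It also fails if it takes over 72 s, if anything falls off the work surface, if the arm or the gripper's body presses on something with over 40 N, if the wrist force passes 120 N, or if a joint passes its speed limit or range.

## Working session

There is one attempt and no reset: what is moved stays moved. The work goes in short steps, Python scripts to look and compute and a tool call to move; the robot and the scene stay as the last step left them, time stands still between calls to the robot, and variables do not carry over. Pictures are saved under pics/ and viewed, at most 10 in all, crops included, and the job is handed in when it is done.

Besides the shell and the picture viewer there is one more tool, called as a command line: name --pt "numbers of a row" for each row, then --argument value for the rest. arm_command: Moves the arm, as the interface text tells. Its arguments: {"type":"object","properties":{"targets":{"type":"array","items":{"type":"array","items":{"type":"number"}}}},"required":["targets"]}

```bash
ls; mkdir -p pics; python3 - <<'E'
from cell import env
import cv2,numpy as np,pickle
s=env.state();print(s)
for n in("top","side"):
    c=env.read_camera(n);pickle.dump(c,open(f"pics/{n}0.pkl","wb"))
    cv2.imwrite(f"pics/{n}0.png",c["frame"][:,:,::-1]);print(n,c["vertical_fov"],c["cx"],c["cy"],c["world_from_camera"].round(3).tolist() if hasattr(c["world_from_camera"],'round') else c["world_from_camera"])
E
```

```text
pics
{'t': 0.0, 'joints': array([-1.29061812e+00,  4.91574187e-01,  1.55947289e+00, -1.35175530e-05,
        1.09170891e+00, -1.05604113e-01]), 'qvel': array([-0.00056148,  0.00041282,  0.00020129,  0.00175405, -0.00109296,
       -0.00119375]), 'tau': array([ 7.32017197e-04, -6.12649083e+01, -2.58176905e+01,  6.92149415e-02,
        4.82553360e-02, -8.82494487e-05]), 'eef_pos': array([ 235.12138308, -578.80934159,  214.04459519]), 'tcp_rot': array([-3.14043453e+00, -1.10703162e-04,  3.85788499e-01]), 'ft_force': array([-0.28129652,  0.0214531 , -0.31515317]), 'moment': array([-0.02134558,  0.02570181, -0.00933583]), 'grip_force': 0.0, 'opening': 1.00053553653255}
top 49.615085918806585 277.83416904473796 209.34255680318563 [[-0.01, -0.984, 0.18, 275.954], [-1.0, 0.01, -0.0, 122.557], [-0.002, -0.179, -0.984, 1341.581], [0.0, 0.0, 0.0, 1.0]]
side 50.312525857190785 272.6766469975547 205.711957670147 [[-0.981, -0.098, 0.166, 289.551], [-0.192, 0.466, -0.864, 1273.167], [0.007, -0.879, -0.476, 712.738], [0.0, 0.0, 0.0, 1.0]]
```

View pics/top0.png

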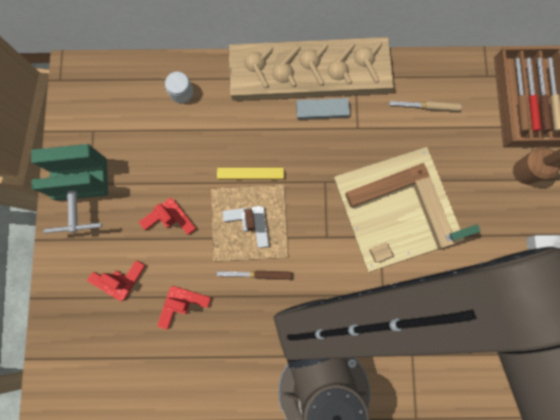

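View pics/side0.png

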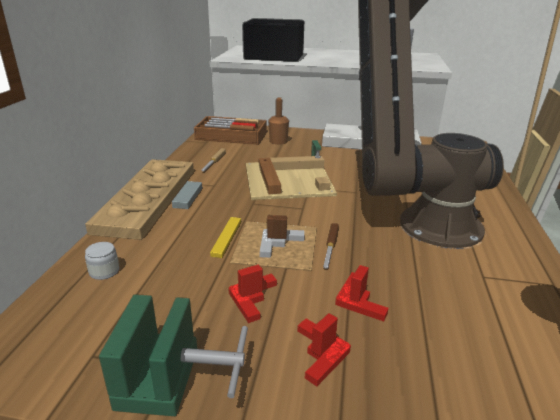

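Candidates (top view): the aluminium L with a dark handle on the cork mat at (250,222), and red look-alikes at (168,215), (117,282) and (185,303). I choose the aluminium one on the mat. In the side view it is at (277,232). The board is at (400,208), with the stile running from the clamp (465,233) to the corner near (425,178) and the rail going left from there.

```bash
cat > h.py <<'E'
import numpy as np,cv2,pickle
from scipy.spatial.transform import Rotation as Ro
def ray(c,uv):
    f=c["frame"].shape[0]/2/np.tan(np.radians(c["vertical_fov"])/2)
    p=(np.atleast_2d(uv)-[c["cx"],c["cy"]])/f
    if "hand_eye" in c:
        r=np.linalg.norm(p,axis=1,keepdims=True);d=np.hstack([p/np.maximum(r,1e-9)*np.sin(r),np.cos(r)])
        T=c["T"]@c["hand_eye"]
    else: d=np.hstack([p,np.ones((len(p),1))]);T=np.array(c["world_from_camera"])
    return T[:3,3],d@T[:3,:3].T
def onz(c,uv,z):
    o,d=ray(c,uv);return o+d*((z-o[2])/d[:,2:])
def pix(c,P):
    f=c["frame"].shape[0]/2/np.tan(np.radians(c["vertical_fov"])/2)
    T=c["T"]@c["hand_eye"] if "hand_eye" in c else np.array(c["world_from_camera"])
    q=(np.atleast_2d(P)-T[:3,3])@T[:3,:3]
    if "hand_eye" in c:
        h=np.hypot(q[:,0],q[:,1]);th=np.arctan2(h,q[:,2]);return q[:,:2]/h[:,None]*th[:,None]*f+[c["cx"],c["cy"]]
    return q[:,:2]/q[:,2:]*f+[c["cx"],c["cy"]]
def wrist(env,name):
    s=env.state();c=env.read_camera("wrist");T=np.eye(4);T[:3,:3]=Ro.from_euler("xyz",s["tcp_rot"]).as_matrix();T[:3,3]=s["eef_pos"];c["T"]=T
    c["hand_eye"]=np.array(c["hand_eye"]);pickle.dump(c,open(f"pics/{name}.pkl","wb"));cv2.imwrite(f"pics/{name}.png",c["frame"][:,:,::-1]);return c
def rectz(c,mask,z):
    ct=max(cv2.findContours(mask.astype(np.uint8),0,1)[0],key=cv2.contourArea)
    P=onz(c,ct[:,0].astype(float),z)[:,:2].astype(np.float32);return cv2.minAreaRect(P)
E
python3 - <<'E'
from h import *
c=pickle.load(open("pics/top0.pkl","rb"));im=c["frame"]
cr=cv2.resize(im[140:280,200:490,::-1],None,fx=2.75,fy=2.75,interpolation=cv2.INTER_CUBIC);cv2.imwrite("pics/crop.png",cr)
hsv=cv2.cvtColor(im,cv2.COLOR_RGB2HSV)
for uv in [(220,200),(228,215),(243,230),(360,220),(400,225),(380,185),(432,210),(420,180),(150,160)]:print(uv,hsv[uv[1],uv[0]],onz(c,[uv],6).round(0))
E
```

```text
(220, 200) [ 17  95 185] [[550. 296.   6.]]
(228, 215) [ 99   8 215] [[504. 271.   6.]]
(243, 230) [ 16  47 178] [[459. 226.   6.]]
(360, 220) [ 23  72 223] [[ 485. -122.    6.]]
(400, 225) [ 23  72 224] [[ 469. -240.    6.]]
(380, 185) [ 13 122 151] [[ 591. -187.    6.]]
(432, 210) [ 18  87 200] [[ 513. -338.    6.]]
(420, 180) [ 17  94 185] [[ 605. -308.    6.]]
(150, 160) [ 15 107 157] [[677. 511.   6.]]
```

View pics/crop.png

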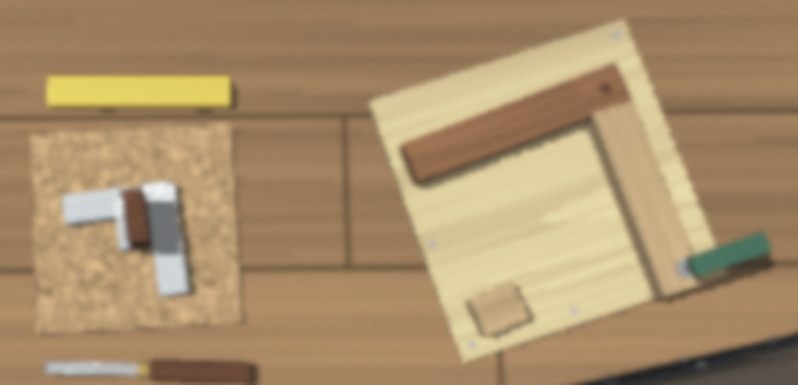

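The crop confirms it: aluminium L with handle at crop (140,215), heel at (175,182), tips at (190,293) and (62,197). The rail leans in and the stile is clamped at (700,258).

```bash
python3 - <<'E'
from h import *
from cell import env
c=pickle.load(open("pics/top0.pkl","rb"))
g=lambda pts,z:onz(c,np.array(pts,float)/2.75+[200,140],z)[:,:2]
def yaw(v):return np.degrees(np.arctan2(v[1],v[0]))
m=g([(30,135),(232,123),(242,325),(37,332)],6);print("mat",m.mean(0).round(1),yaw(m[1]-m[2]),yaw(m[0]-m[3]),yaw(m[0]-m[1])-90,np.linalg.norm(np.diff(m,axis=0),axis=1))
b=g([(370,102),(624,18),(463,362)],12);print("board",((b[1]+b[2])/2).round(1),yaw(b[0]-b[2]),yaw(b[0]-b[1])-90,np.linalg.norm(b[0]-b[1]),np.linalg.norm(b[0]-b[2]))
q=g([(175,182),(190,293),(62,197)],24);print("sq",q.round(1),yaw(q[0]-q[1]),yaw(q[2]-q[0])-90,np.linalg.norm(q[0]-q[1]),np.linalg.norm(q[0]-q[2]))
h=g([(122,190),(144,188),(150,246),(130,248)],90);print("handle",h.mean(0),yaw(h[0]-h[3]))
s=env.read_camera("wrist");print(s["hand_eye"].round(3) if hasattr(s["hand_eye"],"round") else s["hand_eye"],s["vertical_fov"])
E
```

```text
mat [480.3 207.9] 2.0320342515409684 2.916977603191713 2.885430496560616 [221.79242268 221.24260869 218.45590657]
board [ 520.3 -236.3] 17.41290242233929 18.07558621426689 299.5380432046951 297.05579076182295
sq [[526.3 164.2]
 [406.8 148.9]
 [511.2 285.3]] 7.297687318642369 7.100607709786658 120.47274069929651 122.05917810948476
handle [477.12325222 201.32442028] 7.888851902596809
[[ 1.00000e-03 -9.71000e-01 -2.39000e-01  6.70410e+01]
 [ 1.00000e+00  0.00000e+00  1.00000e-03 -3.07000e-01]
 [-1.00000e-03 -2.39000e-01  9.71000e-01 -1.69253e+02]
 [ 0.00000e+00  0.00000e+00  0.00000e+00  1.00000e+00]] 65.70646984690485
```

```bash
cat >> h.py <<'E'
def to(env,x,y,z,yaw):
    s=env.state();p=s["eef_pos"];R=Ro.from_euler("xyz",s["tcp_rot"]).as_matrix()
    a=np.degrees(np.arctan2(R[1,0],R[0,0]));d=R.T@(np.array([x,y,z])-p)
    print("t",round(s["t"],2),"now",p.round(1),"yaw",round(a,2),"ft",s["ft_force"].round(1),"mv",d.round(1),"roll",round(a-yaw,2),"dist",np.linalg.norm(d).round(0));return d
E
python3 - <<'E'
from h import *
from cell import env
to(env,540,-255,230,17.7)
E
```

```text
t 0.15 now [ 235.1 -578.9  214.2] yaw 22.1 ft [-0.9  0.1  0. ] mv [ 404.3 -185.4  -15.6] roll 4.4 dist 445.0
```

arm_command --pt "45 -20 -2 1 1" --pt "85 -39 -3 2 1" --pt "130 -60 -5 3 1" --pt "170 -78 -6 4 1" --pt "210 -96 -8 4.4 1"

```text
t: 0.65
eef_pos: [394.6, -409.5, 222.6]
tcp_rot: [-3.141, 0.0, 0.308]
ft_force: [-0.0, -0.3, -0.4]
opening: 0.999
grip_force: 0.0
```

arm_command --pt "50 -19 -2 0 1" --pt "95 -37 -3 0 1" --pt "140 -55 -5 0 1" --pt "202 -74 -7 0 1" --pt "202 -74 -7 0 1"

```text
t: 1.15
eef_pos: [566.4, -276.2, 229.4]
tcp_rot: [-3.141, -0.001, 0.312]
ft_force: [-1.0, 0.7, -0.4]
opening: 1.002
grip_force: 0.0
```

```bash
python3 - <<'E'
from h import *
from cell import env
to(env,540,-255,230,17.7)
c=wrist(env,"w1")
E
```

```text
t 1.15 now [ 566.4 -276.2  229.4] yaw 17.89 ft [-1.   0.7 -0.4] mv [-18.7 -28.3  -0.6] roll 0.19 dist 34.0
```

View pics/w1.png

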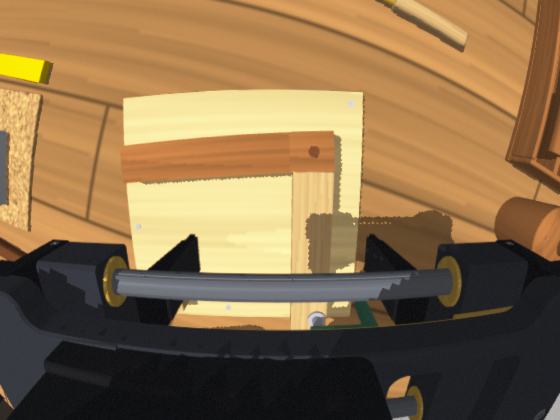

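The wrist view shows the board with its corners at (123,98) and (363,92). The stile's inner top edge is at column ~293 and the rail's inner edge runs from (292,173) to (124,182), with no obstruction in the corner.

```bash
python3 - <<'E'
from h import *
from scipy.optimize import least_squares
c=pickle.load(open("pics/w1.pkl","rb"));im=c["frame"].astype(float)
print("cam",(c["T"]@c["hand_eye"])[:3,3])
for r in (190,210,230):print(r,[tuple(int(v) for v in im[r,x]) for x in range(287,300,1)])
for x in (160,220,270):print(x,[tuple(int(v) for v in im[r,x]) for r in range(170,190)])
y=lambda v:np.degrees(np.arctan2(v[1],v[0]))
# board top edges by gradient
def edge(pts,ax,w=6):
    g=cv2.GaussianBlur(c["frame"],(0,0),1).astype(float);out=[]
    for (u,v) in pts:
        k=np.arange(-w,w+1);L=g[v,u-w:u+w+1] if ax==0 else g[v-w:v+w+1,u]
        d=np.abs(np.gradient(L,axis=0)).sum(1);i=int(d[1:-1].argmax())+1
        o=k[i]+0.5*(d[i-1]-d[i+1])/(d[i-1]-2*d[i]+d[i+1]);out.append((u+o,v) if ax==0 else (u,v+o))
    return np.array(out)
def line(P):
    vx,vy,x0,y0=cv2.fitLine(P[:,:2].astype(np.float32),cv2.DIST_HUBER,0,.01,.01).ravel();n=np.array([-vy,vx]);r=(P[:,:2]-[x0,y0])@n
    return (np.degrees(np.arctan2(vy,vx))%180).round(2),(x0.round(1),y0.round(1)),r.std().round(2)
top=edge([(u,int(np.interp(u,[125,250,362],[98,90,92]))) for u in range(135,345,6)],1)
print("top",line(onz(c,top,12)))
lef=edge([(int(np.interp(v,[100,235],[123,131])),v) for v in list(range(104,132,4))+list(range(190,226,4))],0)
print("left",line(onz(c,lef,12)))
st=edge([(293,v) for v in range(184,262,4)],0);print("stile@46",line(onz(c,st,46)),st[::4].round(1).tolist())
rl=edge([(u,int(np.interp(u,[126,285],[181,173]))) for u in range(132,284,6)],1);print("rail@46",line(onz(c,rl,46)),rl[::6].round(1).tolist())
E
```

```text
cam [ 630.04570021 -255.35036053  398.73755584]
190 [(251, 238, 168), (251, 237, 170), (251, 237, 168), (250, 235, 166), (239, 218, 146), (205, 170, 112), (228, 189, 126), (238, 202, 134), (240, 207, 138), (240, 204, 137), (239, 202, 134), (238, 201, 133), (236, 199, 132)]
210 [(252, 240, 171), (252, 240, 171), (252, 239, 170), (251, 237, 166), (236, 211, 143), (216, 175, 117), (231, 192, 129), (237, 202, 134), (238, 203, 135), (237, 200, 134), (237, 202, 133), (237, 201, 133), (234, 197, 131)]
230 [(252, 240, 172), (252, 239, 170), (252, 240, 173), (251, 238, 169), (227, 197, 132), (222, 182, 121), (234, 197, 131), (237, 203, 135), (237, 201, 134), (236, 199, 132), (236, 200, 133), (235, 197, 131), (233, 194, 127)]
160 [(185, 118, 66), (186, 120, 68), (189, 121, 68), (192, 122, 67), (194, 124, 68), (195, 125, 69), (195, 126, 69), (196, 127, 70), (191, 124, 67), (184, 120, 66), (176, 123, 74), (150, 126, 84), (155, 134, 91), (217, 187, 127), (247, 229, 160), (250, 235, 167), (250, 236, 167), (250, 236, 167), (251, 238, 169), (251, 238, 169)]
220 [(188, 121, 69), (190, 121, 68), (194,
[... 437 characters left out ...]
5, 166), (251, 237, 169), (251, 238, 169), (251, 237, 167), (251, 237, 165), (250, 236, 165), (250, 235, 166), (250, 235, 166), (250, 234, 166), (250, 236, 167), (250, 237, 166), (250, 237, 168)]
top (np.float32(107.66), (np.float32(665.7), np.float32(-196.5)), np.float64(0.22))
left (np.float32(17.65), (np.float32(553.9), np.float32(-67.4)), np.float64(0.09))
stile@46 (np.float32(17.75), (np.float32(546.8), np.float32(-292.9)), np.float64(0.13)) [[290.8, 184.0], [290.5, 200.0], [290.5, 216.0], [290.3, 232.0], [290.2, 248.0]]
rail@46 (np.float32(110.28), (np.float32(557.1), np.float32(-194.6)), np.float64(0.88)) [[132.0, 182.1], [168.0, 182.0], [204.0, 180.1], [240.0, 177.9], [276.0, 176.3]]
```

```bash
python3 - <<'E'
from h import *
c=pickle.load(open("pics/w1.pkl","rb"))
a=np.radians(17.68);R=np.array([[np.cos(a),-np.sin(a)],[np.sin(a),np.cos(a)]])
# board centre: top edge at +150 x, left edge at +150 y
x0=(np.array([665.7,-196.5])@R)[0]-150;y0=(np.array([553.9,-67.4])@R)[1]-150
O=R@[x0,y0];C=O+R@[60,-60];print("board",O,"nominal corner",C)
rl=onz(c,[(160,180.2),(220,176.4),(270,173.3)],46)[:,:2];st=onz(c,[(291.2,190),(291.,230)],46)[:,:2]
print("rail in corner frame",((rl-C)@R).round(1).tolist(),"stile",((st-C)@R).round(1).tolist())
from cell import env
H=C-R@[42,-42];print("square origin nominal at corner",H)
to(env,470,200,180,7.2)
E
```

```text
board [ 520.67232464 -235.42761756] nominal corner [ 596.06040773 -274.37164056]
rail in corner frame [[-12.9, 147.1], [-9.6, 75.6], [-6.4, 20.2]] stile [[-24.8, -3.1], [-70.9, -3.4]]
square origin nominal at corner [ 543.28874957 -247.11082446]
t 1.2 now [ 566.6 -276.2  229.3] yaw 17.91 ft [-1.2  2.  -0.5] mv [  54.5 -482.8   49.4] roll 10.71 dist 488.0
```

arm_command --pt "5 -45 0 0 1" --pt "10 -95 0 0 1" --pt "16 -145 0 0 1" --pt "22 -193 0 0 1" --pt "28 -241 0 0 1"

```text
t: 1.7
eef_pos: [515.8, -40.2, 229.6]
tcp_rot: [3.141, 0.0, 0.308]
ft_force: [0.8, 0.6, 0.4]
opening: 1.002
grip_force: 0.0
```

arm_command --pt "6 -48 10 3 1" --pt "12 -96 20 6 1" --pt "17 -144 30 9 1" --pt "22 -192 40 10.7 1" --pt "27 -241 49 10.7 1"

```text
t: 2.2
eef_pos: [468.6, 197.4, 180.2]
tcp_rot: [3.141, 0.0, 0.12]
ft_force: [1.8, 0.7, 0.5]
opening: 0.999
grip_force: 0.0
```

arm_command --pt "0 0 0 0 1" --pt "0 0 0 0 1" --pt "0 0 0 0 1"

```text
t: 2.5
eef_pos: [469.7, 195.5, 180.7]
tcp_rot: [3.141, -0.0, 0.121]
ft_force: [0.2, 0.1, 0.4]
opening: 1.004
grip_force: 0.0
```

```bash
python3 - <<'E'
from h import *
from cell import env
to(env,479,200,180,7.2)
c=wrist(env,"w2")
E
```

```text
t 2.5 now [469.7 195.5 180.7] yaw 6.95 ft [0.2 0.1 0.4] mv [ 9.8 -3.4  0.7] roll -0.25 dist 10.0
```

View pics/w2.png

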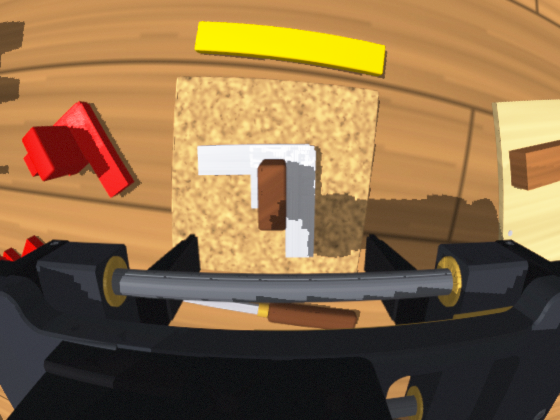

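The wrist view shows the aluminium square with heel (315,146), tips (198,146) and (314,257), and handle top (258–287, 160–230). Mat corners are at (177,77) and (379,92).

```bash
python3 - <<'E'
from h import *
from cell import env
c=pickle.load(open("pics/w2.pkl","rb"))
g=cv2.GaussianBlur(c["frame"],(0,0),.8).astype(float)
def edge(pts,ax,w=6):
    out=[]
    for (u,v) in pts:
        L=g[v,u-w:u+w+1] if ax==0 else g[v-w:v+w+1,u]
        d=np.abs(np.gradient(L,axis=0)).sum(1);i=int(d[1:-1].argmax())+1
        o=i-w+0.5*(d[i-1]-d[i+1])/(d[i-1]-2*d[i]+d[i+1]);out.append((u+o,v) if ax==0 else (u,v+o))
    return np.array(out)
def line(px,z):
    P=onz(c,px,z);vx,vy,x0,y0=cv2.fitLine(P[:,:2].astype(np.float32),cv2.DIST_HUBER,0,.01,.01).ravel();r=(P[:,:2]-[x0,y0])@[-vy,vx]
    return np.degrees(np.arctan2(vy,vx))%180,np.array([x0,y0]),r.std()
def X(a,b):
    (t1,p1,_),(t2,p2,_)=a,b;t1,t2=np.radians(t1),np.radians(t2)
    A=np.array([[np.cos(t1),-np.cos(t2)],[np.sin(t1),-np.sin(t2)]]);k=np.linalg.solve(A,p2-p1);return p1+k[0]*np.array([np.cos(t1),np.sin(t1)])
ey=line(edge([(u,146) for u in range(202,306,5)],1),24);ex=line(edge([(315,v) for v in range(155,195,4)]+[(314,v) for v in range(235,254,4)],0),24)
print(ey,ex);hl=X(ey,ex);a=np.radians((ex[0]+ey[0]-90)/2);R=np.array([[np.cos(a),-np.sin(a)],[np.sin(a),np.cos(a)]])
print("yaw",np.degrees(a),"heel",hl,"origin",hl-R@[42,-42])
ends=edge([(198,160)],0),edge([(300,257)],1);print("arm lengths",[((onz(c,e,24)[0,:2]-hl)@R).round(1) for e in ends])
hd=onz(c,[(258,162),(286,162),(286,229),(258,229)],90)[:,:2];print("handle",hd.mean(0),((hd-hl)@R).round(1).tolist())
mt=line(edge([(u,int(np.interp(u,[177,280,379],[77,80,92]))) for u in range(185,372,6)],1),6);ml=line(edge([(int(np.interp(v,[80,215],[177,172])),v) for v in range(85,215,6)],0),6);mr=line(edge([(int(np.interp(v,[95,190],[379,371])),v) for v in range(100,190,6)],0),6)
print("mat",mt,ml,mr);b=np.radians((mt[0]-90+ml[0]+mr[0])/3 if ml[0]<90 else 0);Rm=np.array([[np.cos(b),-np.sin(b)],[np.sin(b),np.cos(b)]])
tl,tr=X(mt,ml),X(mt,mr);print(tl,tr,np.linalg.norm(tl-tr),"matc",(tl+tr)/2-Rm@[110,0],np.degrees(b))
E
```

```text
(np.float32(96.88674), array([520.20905, 236.96733], dtype=float32), np.float64(0.16370575993622336)) (np.float32(1.2501376), array([472.97998, 164.44266], dtype=float32), np.float64(3.561851468586557))
yaw 4.068439 heel [528.8213  165.66125] origin [483.9473114  204.57560015]
arm lengths [array([-20.9, 122.5]), array([-120.1,   11.1])]
handle [483.91470084 205.35466299] [[-14.6, 55.2], [-13.5, 32.8], [-69.3, 29.8], [-70.5, 53.2]]
mat (np.float32(92.512566), array([591.2167 , 207.86177], dtype=float32), np.float64(1.4150648929937786)) (np.float32(2.3746176), array([502.1127 , 320.52512], dtype=float32), np.float64(1.8261136407902978)) (np.float32(2.5001907), array([553.14307, 105.35219], dtype=float32), np.float64(0.26677867901226976))
[586.12006 324.0088 ] [595.6334 107.2075] 217.00993 matc [480.97828245 210.88201459] 2.4624577
```

```bash
python3 - <<'E'
from h import *
from cell import env
c=pickle.load(open("pics/w2.pkl","rb"));im=c["frame"]
a=np.radians(6.9);R=np.array([[np.cos(a),-np.sin(a)],[np.sin(a),np.cos(a)]])
P=onz(c,[(315.3,146),(198,146),(313.5,257)],24)[:,:2];print(P.round(1).tolist(),((P-P[0])@R).round(1).tolist())
for p,o in zip(P,[(42,-42),(42,78),(-78,-42)]):print("origin",p-R@o)
for v in (160,170,180,240,250):print(v,[int(x) for x in im[v,305:325].mean(1)])
for u in (210,240):print([int(x) for x in im[138:156,u].mean(1)])
print([int(x) for x in im[160,190:206].mean(1)]);print([int(x) for x in im[248:265,300].mean(1)])
E
```

```text
[[526.9, 168.7], [513.7, 286.8], [409.7, 153.6]] [[0.0, 0.0], [1.1, 118.9], [-118.2, -0.9]]
origin [480.17770294 205.35498356]
origin [481.38026478 204.35740059]
origin [482.09822211 204.66120569]
160 [251, 251, 254, 246, 249, 249, 245, 251, 253, 241, 197, 111, 94, 92, 96, 109, 145, 175, 180, 186]
170 [131, 132, 132, 132, 132, 132, 132, 132, 140, 193, 149, 98, 91, 89, 90, 92, 114, 168, 175, 180]
180 [130, 129, 130, 132, 131, 132, 132, 130, 144, 206, 150, 99, 86, 86, 98, 148, 177, 183, 183, 179]
240 [236, 234, 226, 159, 130, 127, 129, 130, 119, 94, 91, 99, 97, 96, 100, 104, 100, 93, 86, 87]
250 [235, 234, 230, 155, 128, 128, 130, 127, 117, 100, 92, 84, 79, 78, 81, 86, 97, 105, 107, 105]
[175, 176, 181, 185, 185, 180, 172, 182, 242, 246, 246, 246, 246, 245, 245, 245, 244, 243]
[188, 182, 180, 177, 173, 174, 194, 233, 245, 244, 245, 244, 243, 243, 243, 243, 243, 243]
[192, 193, 187, 180, 176, 178, 181, 199, 240, 243, 244, 244, 243, 243, 243, 243]
[234, 233, 234, 234, 234, 234, 234, 233, 228, 196, 174, 179, 187, 190, 188, 184, 182]
```

```bash
python3 - <<'E'
from h import *
from cell import env
to(env,481.5,204,49,6.9)
E
```

```text
t 2.55 now [469.9 195.2 180.8] yaw 6.9 ft [ 0.6  0.2 -0.4] mv [ 12.6  -7.3 131.8] roll 0.0 dist 133.0
```

arm_command --pt "12.5 -7.5 30 0 1" --pt "12.5 -7.5 65 0 1" --pt "12.5 -7.5 100 0 1" --pt "12.5 -7.5 120 0 1" --pt "12.5 -7.5 131.5 0 1"

```text
t: 3.05
eef_pos: [481.0, 204.0, 47.7]
tcp_rot: [3.141, 0.002, 0.12]
ft_force: [-0.1, -0.4, 0.7]
opening: 0.998
grip_force: 0.0
```

arm_command --pt "0 0 0 0 1" --pt "0 0 0 0 0.6" --pt "0 0 0 0 0.45" --pt "0 0 0 0 0.35" --pt "0 0 0 0 0.3"

```text
t: 3.55
eef_pos: [481.2, 205.7, 49.8]
tcp_rot: [-3.141, -0.001, 0.122]
ft_force: [0.1, 0.0, -0.7]
opening: 0.721
grip_force: 0.0
```

arm_command --pt "0 0 0 0 0.25" --pt "0 0 0 0 0.2" --pt "0 0 0 0 0.15" --pt "0 0 0 0 0.1" --pt "0 0 0 0 0.1"

```text
t: 4.05
eef_pos: [480.9, 205.6, 49.1]
tcp_rot: [3.141, 0.0, 0.122]
ft_force: [-0.3, 0.2, -0.5]
opening: 0.302
grip_force: 0.0
```

```bash
python3 - <<'E'
from h import *
from cell import env
to(env,481.5,204,49,6.9);s=env.state();print(s["opening"],s["grip_force"],s["moment"])
E
```

```text
t 4.05 now [480.9 205.6  49.1] yaw 7.0 ft [-0.3  0.2 -0.5] mv [0.4 1.7 0.1] roll 0.1 dist 2.0
0.30176250899434337 0.0 [ 0.07560831 -0.00961671 -0.03129703]
```

arm_command --pt "0 0 0 0 0.1" --pt "0 0 0 0 0.1" --pt "0 0 0 0 0" --pt "0 0 0 0 0" --pt "0 0 0 0 0"

```text
t: 4.55
eef_pos: [480.9, 205.6, 49.1]
tcp_rot: [3.141, 0.0, 0.122]
ft_force: [-0.2, -0.3, -0.4]
opening: 0.253
grip_force: 30.0
```

```bash
python3 - <<'E'
from h import *
from cell import env
to(env,481.5,204,49,6.9);s=env.state();print(s["opening"],s["grip_force"],s["moment"])
E
```

```text
t 4.55 now [480.9 205.6  49.1] yaw 7.01 ft [-0.2 -0.3 -0.4] mv [0.4 1.6 0.1] roll 0.11 dist 2.0
0.25265331631976967 29.99947965145111 [-0.06529338  0.01784292  0.02253182]
```

arm_command --pt "0 0 -5 0 0" --pt "0 0 -20 0 0" --pt "0 0 -45 0 0" --pt "0 0 -75 0 0" --pt "0 0 -91 0 0"

```text
t: 5.05
eef_pos: [481.1, 205.7, 142.2]
tcp_rot: [-3.141, -0.002, 0.122]
ft_force: [0.4, -0.6, -4.4]
opening: 0.249
grip_force: 30.0
```

```bash
python3 - <<'E'
from h import *
from cell import env
to(env,511.7,-246.7,140,17.68);s=env.state();print(s["opening"],s["grip_force"],s["moment"])
E
```

```text
t 5.05 now [481.1 205.7 142.2] yaw 7.01 ft [ 0.4 -0.6 -4.4] mv [-24.8 452.8   2.1] roll -10.67 dist 453.0
0.2486238022209402 29.99900311231613 [-0.02924987  0.04571667 -0.01377327]
```

arm_command --pt "-1 20 0 0 0" --pt "-3 55 0 0 0" --pt "-5 95 0 0 0" --pt "-7 135 0 0 0" --pt "-10 175 0 0 0"

```text
t: 5.55
eef_pos: [492.0, 29.3, 140.3]
tcp_rot: [-3.142, 0.0, 0.123]
ft_force: [0.9, -1.0, -4.3]
opening: 0.251
grip_force: 30.0
```

arm_command --pt "-2 40 0 -3 0" --pt "-4 80 0 -6 0" --pt "-6 120 0 -9 0" --pt "-8 155 0 -10.7 0" --pt "-10 185 0 -10.7 0"

```text
t: 6.05
eef_pos: [504.6, -155.9, 140.2]
tcp_rot: [-3.141, 0.0, 0.309]
ft_force: [0.1, 0.6, -4.3]
opening: 0.254
grip_force: 30.0
```

arm_command --pt "0 0 0 0 0" --pt "0 0 0 0 0"

```text
t: 6.25
eef_pos: [504.5, -154.4, 140.0]
tcp_rot: [-3.141, 0.001, 0.308]
ft_force: [0.6, -0.0, -3.9]
opening: 0.254
grip_force: 30.0
```

```bash
python3 - <<'E'
from h import *
from cell import env
to(env,511.7,-246.7,140,17.68)
E
```

```text
t 6.25 now [ 504.5 -154.4  140. ] yaw 17.62 ft [ 0.6 -0.  -3.9] mv [-21.1  90.2  -0.1] roll -0.06 dist 93.0
```

Go over the spot, and check with the wrist camera before lowering.

arm_command --pt "-6 25 0 0 0" --pt "-14 60 0 0 0" --pt "-21 90 0 0 0" --pt "-21 90 0 0 0" --pt "-21 90 0 0 0"

```text
t: 6.75
eef_pos: [512.0, -245.4, 139.9]
tcp_rot: [-3.141, 0.001, 0.309]
ft_force: [0.0, -0.6, -3.5]
opening: 0.251
grip_force: 30.0
```

```bash
python3 - <<'E'
from h import *
from cell import env
to(env,511.7,-246.7,59,17.68)
c=wrist(env,"w3")
E
```

```text
t 6.75 now [ 512.  -245.4  139.9] yaw 17.69 ft [ 0.  -0.6 -3.5] mv [-0.7  1.2 80.9] roll 0.01 dist 81.0
```

View pics/w3.png

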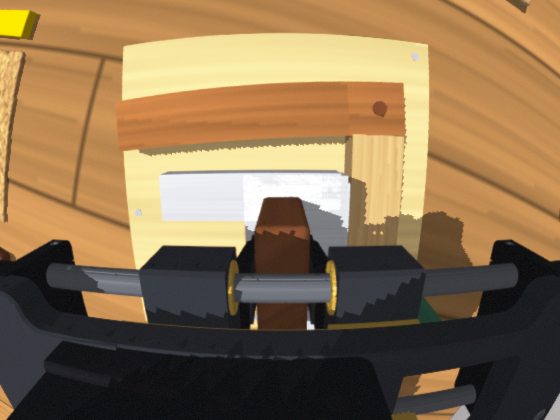

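The square is level in the gripper with its heel at (349,174) and tip at (161,174). Its outline lies inside the corner, clear of rail and stile.

```bash
python3 - <<'E'
from h import *
c=pickle.load(open("pics/w3.pkl","rb"));im=c["frame"].astype(int)
for u in (180,220,300,330):print(u,im[166:182,u].mean(1).astype(int))
print(im[185,338:360].mean(1).astype(int),im[200,152:170].mean(1).astype(int))
a=np.radians(17.68);R=np.array([[np.cos(a),-np.sin(a)],[np.sin(a),np.cos(a)]]);C=np.array([596.06,-274.37])
P=onz(c,[(348.5,174),(161,174),(220,172.5),(300,172.5)],114.9)[:,:2];print(((P-C)@R).round(1).tolist())
q=onz(c,[(160,148),(220,143),(300,138)],46)[:,:2];print("rail",((q-C)@R).round(1).tolist());q=onz(c,[(347,160)],46)[:,:2];print("stile",((q-C)@R).round(1))
E
```

```text
180 [219 219 219 219 209 159 136 155 216 242 243 241 241 241 241 241]
220 [219 218 218 213 163 136 145 198 240 242 241 240 240 241 241 240]
300 [217 217 216 193 145 135 158 221 239 250 251 249 248 249 251 249]
330 [218 217 215 203 154 132 148 202 234 242 247 248 245 243 246 248]
[247 248 247 240 237 237 236 236 235 236 238 234 156 104 102 101 101 102
 100 101 101 100] [209 210 210 210 211 210 210 212 222 236 238 237 237 237 236 237 237 237]
[[-29.0, 12.6], [-28.3, 129.3], [-28.1, 90.8], [-28.4, 42.3]]
rail [[-14.6, 156.0], [-12.3, 103.5], [-8.8, 38.6]]
stile [[-26.2  -0.2]]
```

arm_command --pt "0 0 15 0 0" --pt "0 0 40 0 0" --pt "0 0 62 0 0" --pt "0 0 76 0 0" --pt "0 0 81 0 0"

```text
t: 7.3
eef_pos: [511.9, -244.5, 58.0]
tcp_rot: [-3.14, 0.002, 0.311]
ft_force: [0.3, -0.5, -2.6]
opening: 0.251
grip_force: 30.0
```

arm_command --pt "0 0 1 0 0" --pt "0 0 2 0 0" --pt "0 0 2 0 0"

```text
t: 7.6
eef_pos: [512.7, -246.2, 57.9]
tcp_rot: [3.141, -0.001, 0.309]
ft_force: [-0.9, -0.4, -3.8]
opening: 0.25
grip_force: 30.0
```

```bash
python3 - <<'E'
from h import *
from cell import env
to(env,511.7,-246.7,57,17.68);s=env.state();print(s["moment"],s["grip_force"])
E
```

```text
t 7.6 now [ 512.7 -246.2   57.9] yaw 17.72 ft [-0.9 -0.4 -3.8] mv [-1.1  0.2  0.9] roll 0.04 dist 1.0
[-0.03981756 -0.00029267  0.03848196] 29.999108612537384
```

arm_command --pt "0 3 0 0 0" --pt "0 6 0.5 0 0" --pt "0 8 1 0 0" --pt "0 9 1 0 0" --pt "0 9 1 0 0"

```text
t: 8.1
eef_pos: [515.0, -255.1, 56.1]
tcp_rot: [3.142, 0.0, 0.309]
ft_force: [-0.4, -0.7, -4.2]
opening: 0.248
grip_force: 30.0
```

arm_command --pt "0 0.5 0 0 0" --pt "0 1 0 0 0" --pt "0 1.5 0 0 0" --pt "0 1.5 0 0 0"

```text
t: 8.5
eef_pos: [515.5, -256.3, 56.1]
tcp_rot: [3.141, -0.0, 0.309]
ft_force: [-0.3, -0.1, -4.0]
opening: 0.251
grip_force: 30.0
```

arm_command --pt "0 0.5 0 0 0" --pt "0 1 0 0 0" --pt "0 1 0 0 0"

```text
t: 8.8
eef_pos: [515.8, -257.3, 56.2]
tcp_rot: [3.141, -0.0, 0.309]
ft_force: [-0.3, 0.2, -3.7]
opening: 0.252
grip_force: 30.0
```

arm_command --pt "0 0.5 0 0 0" --pt "0 1 0 0 0" --pt "0 1 0 0 0"

```text
t: 9.1
eef_pos: [516.1, -258.3, 56.1]
tcp_rot: [3.141, 0.0, 0.309]
ft_force: [-0.6, -0.1, -3.4]
opening: 0.247
grip_force: 30.0
```

arm_command --pt "0 0.5 0 0 0" --pt "0 1 0 0 0" --pt "0 1 0 0 0"

```text
t: 9.4
eef_pos: [516.4, -259.2, 56.2]
tcp_rot: [3.141, -0.0, 0.309]
ft_force: [-0.8, -0.1, -4.3]
opening: 0.248
grip_force: 30.0
```

arm_command --pt "0 0.5 0 0 0" --pt "0 1 0 0 0" --pt "0 1 0 0 0"

```text
t: 9.7
eef_pos: [516.7, -260.1, 56.1]
tcp_rot: [-3.141, 0.0, 0.309]
ft_force: [-0.2, 0.3, -4.3]
opening: 0.253
grip_force: 30.0
```

arm_command --pt "0 0.3 0 0 0" --pt "0 0.6 0 0 0" --pt "0 0.6 0 0 0"

```text
t: 10.0
eef_pos: [516.8, -260.2, 56.1]
tcp_rot: [-3.141, 0.0, 0.309]
ft_force: [0.7, 5.7, -2.2]
opening: 0.251
grip_force: 30.0
```

arm_command --pt "0 0.3 0 0 0" --pt "0 0.6 0 0 0" --pt "0 0.6 0 0 0"

```text
t: 10.3
eef_pos: [516.8, -260.3, 56.2]
tcp_rot: [-3.14, 0.0, 0.309]
ft_force: [0.4, 5.9, -0.0]
opening: 0.253
grip_force: 30.0
```

```bash
cat >> h.py <<'E'
def fr(env):
    s=env.state();a=np.radians(17.68);R=np.array([[np.cos(a),-np.sin(a)],[np.sin(a),np.cos(a)]])
    print("t",round(s["t"],2),"pos_f",((s["eef_pos"][:2]-[596.06,-274.37])@R).round(2),"z",s["eef_pos"][2].round(2),"F_f",(s["ft_force"][:2]@R).round(2),s["ft_force"][2].round(1),"M_f",(s["moment"][:2]@R).round(2),s["moment"][2].round(3),"rot",(np.degrees(s["tcp_rot"])).round(2))
E
python3 - <<'E'
from h import *
from cell import env
fr(env)
E
```

```text
t 10.3 pos_f [-71.22  37.47] z 56.15 F_f [2.17 5.49] -0.0 M_f [ 1.48 -0.44] -0.231 rot [-1.7991e+02  2.0000e-02  1.7690e+01]
```

arm_command --pt "0 0 0 0 0"

```text
t: 10.4
eef_pos: [516.8, -260.3, 56.1]
tcp_rot: [-3.14, 0.0, 0.309]
ft_force: [0.3, 9.0, -1.1]
opening: 0.255
grip_force: 30.0
```

```bash
python3 - <<'E'
from h import *
from cell import env
fr(env)
E
```

```text
t 10.4 pos_f [-71.23  37.43] z 56.13 F_f [3.05 8.51] -1.1 M_f [ 1.51 -0.44] -0.205 rot [-1.7991e+02  2.0000e-02  1.7680e+01]
```

arm_command --pt "2 0 0 0 0" --pt "4.5 0 0 0 0" --pt "7 0 0 0 0" --pt "9 0 0 0 0" --pt "10 0 0 0 0"

```text
t: 10.9
eef_pos: [525.5, -257.6, 55.6]
tcp_rot: [-3.139, 0.002, 0.309]
ft_force: [-3.6, 3.1, -4.3]
opening: 0.25
grip_force: 30.0
```

```bash
python3 - <<'E'
from h import *
from cell import env
fr(env)
E
```

```text
t 10.9 pos_f [-62.09  37.43] z 55.61 F_f [-2.5   4.07] -4.3 M_f [0.91 0.68] -0.279 rot [-1.7987e+02  1.3000e-01  1.7700e+01]
```

arm_command --pt "1.5 0.1 0 0 0" --pt "3 0.2 0 0 0" --pt "4.5 0.3 0 0 0" --pt "5 0.3 0 0 0"

```text
t: 11.3
eef_pos: [530.1, -256.2, 55.5]
tcp_rot: [-3.139, 0.003, 0.309]
ft_force: [-4.7, 4.3, -3.5]
opening: 0.254
grip_force: 30.0
```

```bash
python3 - <<'E'
from h import *
from cell import env
fr(env)
E
```

```text
t 11.3 pos_f [-57.31  37.39] z 55.52 F_f [-3.15  5.54] -3.5 M_f [1.1  0.79] -0.296 rot [-1.7983e+02  1.6000e-01  1.7700e+01]
```

arm_command --pt "0.7 0 0 0 0" --pt "1.4 0 0 0 0" --pt "2.1 0 0 0 0" --pt "2.8 0 0 0 0" --pt "3 0 0 0 0"

```text
t: 11.8
eef_pos: [532.9, -255.2, 55.5]
tcp_rot: [-3.139, 0.003, 0.309]
ft_force: [-4.6, 4.3, -4.6]
opening: 0.25
grip_force: 30.0
```

```bash
python3 - <<'E'
from h import *
from cell import env
fr(env)
E
```

```text
t 11.8 pos_f [-54.38  37.42] z 55.48 F_f [-3.04  5.51] -4.6 M_f [1.1  0.83] -0.27 rot [-1.7983e+02  1.6000e-01  1.7690e+01]
```

arm_command --pt "0.7 0.1 0 0 0" --pt "1.4 0.2 0 0 0" --pt "2.1 0.2 0 0 0" --pt "2.1 0.2 0 0 0"

```text
t: 12.2
eef_pos: [534.5, -254.7, 55.4]
tcp_rot: [-3.138, 0.004, 0.309]
ft_force: [-6.7, 3.5, -2.8]
opening: 0.253
grip_force: 30.0
```

```bash
python3 - <<'E'
from h import *
from cell import env
fr(env)
E
```

```text
t 12.2 pos_f [-52.7   37.41] z 55.43 F_f [-5.35  5.42] -2.8 M_f [1.21 1.19] -0.158 rot [-179.8     0.21   17.71]
```

arm_command --pt "0.5 0.1 0 0 0" --pt "1 0.1 0 0 0" --pt "1.5 0.1 0 0 0" --pt "1.5 0.1 0 0 0"

```text
t: 12.6
eef_pos: [535.8, -254.3, 55.4]
tcp_rot: [-3.138, 0.004, 0.309]
ft_force: [-8.0, 3.1, -2.3]
opening: 0.249
grip_force: 30.0
```

```bash
python3 - <<'E'
from h import *
from cell import env
fr(env)
E
```

```text
t 12.6 pos_f [-51.37  37.4 ] z 55.45 F_f [-6.69  5.41] -2.3 M_f [1.33 1.41] -0.189 rot [-179.78    0.23   17.71]
```

arm_command --pt "0.4 0.1 0 0 0" --pt "0.8 0.1 0 0 0" --pt "1.2 0.1 0 0 0" --pt "1.2 0.1 0 0 0"

```text
t: 13.0
eef_pos: [536.8, -254.0, 55.4]
tcp_rot: [-3.138, 0.004, 0.309]
ft_force: [-8.7, 3.9, -1.8]
opening: 0.254
grip_force: 30.0
```

```bash
python3 - <<'E'
from h import *
from cell import env
fr(env)
E
```

```text
t 13.0 pos_f [-50.32  37.41] z 55.44 F_f [-7.14  6.34] -1.8 M_f [1.3  1.59] -0.274 rot [-179.77    0.24   17.7 ]
```

arm_command --pt "0.4 0 0 0 0" --pt "0.8 0 0 0 0" --pt "0.8 0 0 0 0"

```text
t: 13.3
eef_pos: [537.6, -253.8, 55.5]
tcp_rot: [-3.138, 0.004, 0.309]
ft_force: [-9.3, 4.2, -1.9]
opening: 0.253
grip_force: 30.0
```

```bash
python3 - <<'E'
from h import *
from cell import env
fr(env)
E
```

```text
t 13.3 pos_f [-49.48  37.4 ] z 55.46 F_f [-7.55  6.79] -1.9 M_f [1.36 1.52] -0.285 rot [-179.77    0.24   17.71]
```

arm_command --pt "0.4 0 0 0 0" --pt "0.8 0 0 0 0" --pt "0.8 0 0 0 0"

```text
t: 13.6
eef_pos: [538.3, -253.5, 55.4]
tcp_rot: [-3.138, 0.004, 0.309]
ft_force: [-9.4, 4.0, -0.7]
opening: 0.249
grip_force: 30.0
```

```bash
python3 - <<'E'
from h import *
from cell import env
fr(env)
E
```

```text
t 13.6 pos_f [-48.68  37.38] z 55.45 F_f [-7.73  6.67] -0.7 M_f [1.34 1.49] -0.231 rot [-179.77    0.24   17.71]
```

arm_command --pt "0.3 0 0 0 0" --pt "0.6 0 0 0 0" --pt "0.6 0 0 0 0"

```text
t: 13.9
eef_pos: [538.9, -253.4, 55.5]
tcp_rot: [-3.138, 0.004, 0.309]
ft_force: [-8.2, 3.5, -1.7]
opening: 0.251
grip_force: 30.0
```

```bash
python3 - <<'E'
from h import *
from cell import env
fr(env)
E
```

```text
t 13.9 pos_f [-48.12  37.39] z 55.45 F_f [-6.77  5.8 ] -1.7 M_f [1.32 1.56] -0.25 rot [-179.77    0.24   17.7 ]
```

arm_command --pt "0.3 0 0 0 0" --pt "0.6 0 0 0 0" --pt "0.6 0 0 0 0"

```text
t: 14.2
eef_pos: [539.4, -253.2, 55.4]
tcp_rot: [-3.138, 0.004, 0.309]
ft_force: [-8.9, 4.6, -0.7]
opening: 0.253
grip_force: 30.0
```

```bash
python3 - <<'E'
from h import *
from cell import env
fr(env)
E
```

```text
t 14.2 pos_f [-47.51  37.4 ] z 55.42 F_f [-7.12  7.06] -0.7 M_f [1.36 1.55] -0.282 rot [-179.77    0.25   17.71]
```

arm_command --pt "0.3 0 0 0 0" --pt "0.6 0 0 0 0" --pt "0.6 0 0 0 0"

```text
t: 14.5
eef_pos: [540.0, -253.0, 55.5]
tcp_rot: [-3.138, 0.004, 0.309]
ft_force: [-8.4, 3.7, -1.0]
opening: 0.251
grip_force: 30.0
```

arm_command --pt "0.3 0 0 0 0" --pt "0.5 0 0 0 0" --pt "0.5 0 0 0 0"

```text
t: 14.8
eef_pos: [540.0, -252.9, 55.5]
tcp_rot: [-3.137, 0.005, 0.309]
ft_force: [-12.5, 3.1, 0.2]
opening: 0.255
grip_force: 30.0
```

```bash
python3 - <<'E'
from h import *
from cell import env
fr(env)
E
```

```text
t 14.8 pos_f [-46.87  37.42] z 55.46 F_f [-11.     6.73] 0.2 M_f [1.17 2.04] -0.229 rot [-179.75    0.29   17.71]
```

arm_command --pt "0.3 0 0 0 0" --pt "0.5 0 0 0 0" --pt "0.5 0 0 0 0"

```text
t: 15.1
eef_pos: [540.1, -252.9, 55.5]
tcp_rot: [-3.137, 0.006, 0.309]
ft_force: [-14.5, 1.0, 2.3]
opening: 0.25
grip_force: 30.0
```

```bash
python3 - <<'E'
from h import *
from cell import env
fr(env)
E
```

```text
t 15.1 pos_f [-46.79  37.4 ] z 55.53 F_f [-13.55   5.36] 2.3 M_f [1.11 2.64] -0.216 rot [-179.74    0.33   17.72]
```

arm_command --pt "-0.3 0.1 0 0 0" --pt "-0.6 0.3 0 0 0" --pt "-0.6 0.3 0 0 0"

```text
t: 15.4
eef_pos: [540.1, -253.0, 55.5]
tcp_rot: [-3.137, 0.005, 0.309]
ft_force: [-11.5, 4.9, 0.3]
opening: 0.247
grip_force: 30.0
```

```bash
python3 - <<'E'
from h import *
from cell import env
fr(env)
E
```

```text
t 15.4 pos_f [-46.8  37.4] z 55.53 F_f [-9.5   8.16] 0.3 M_f [1.51 1.92] -0.234 rot [-179.74    0.28   17.72]
```

arm_command --pt "0 0 0 0 0" --pt "0 0 0 0 0" --pt "0 0 0 0 0"

```text
t: 15.7
eef_pos: [540.1, -253.0, 55.5]
tcp_rot: [-3.137, 0.005, 0.309]
ft_force: [-10.6, 5.5, 0.9]
opening: 0.253
grip_force: 30.0
```

```bash
python3 - <<'E'
from h import *
from cell import env
fr(env)
c=wrist(env,"w4")
im=c["frame"][90:300,110:400,::-1];cv2.imwrite("pics/w4c.png",cv2.resize(im,None,fx=2.7,fy=2.7,interpolation=cv2.INTER_CUBIC))
E
```

```text
t 15.7 pos_f [-46.81  37.37] z 55.53 F_f [-8.44  8.48] 0.9 M_f [1.51 1.97] -0.285 rot [-179.74    0.28   17.71]
```

View pics/w4c.png

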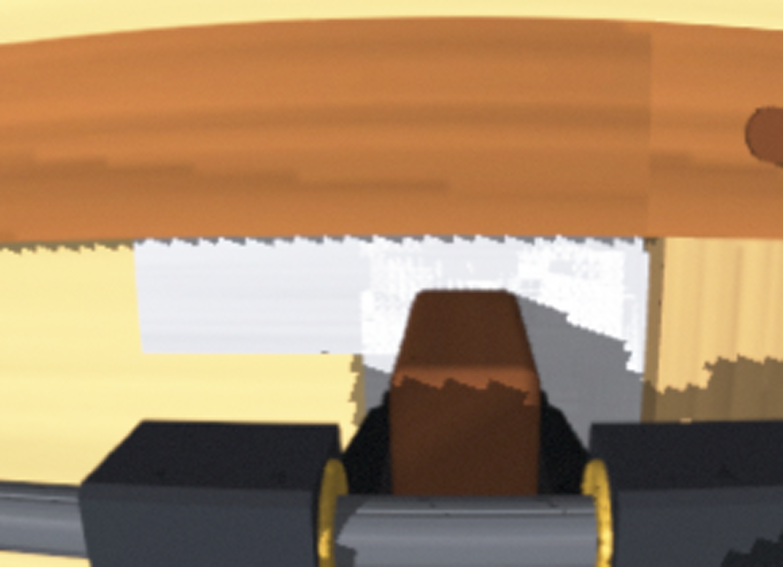

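At the stop, the square lies flush on rail and stile with no visible wedge gap along the edge from (135,240) to (650,240), at about 8 N on each face. Now I hold.

arm_command --pt "0 0 0 0 0" --pt "0 0 0 0 0" --pt "0 0 0 0 0" --pt "0 0 0 0 0" --pt "0 0 0 0 0"

```text
t: 16.25
eef_pos: [540.1, -253.0, 55.5]
tcp_rot: [-3.137, 0.005, 0.309]
ft_force: [-10.1, 5.4, -0.4]
opening: 0.256
grip_force: 30.0
```

arm_command --pt "0 0 0 0 0" --pt "0 0 0 0 0" --pt "0 0 0 0 0" --pt "0 0 0 0 0" --pt "0 0 0 0 0"

```text
t: 16.75
eef_pos: [540.1, -253.0, 55.5]
tcp_rot: [-3.137, 0.005, 0.309]
ft_force: [-10.2, 5.2, 0.8]
opening: 0.249
grip_force: 30.0
```

```bash
python3 - <<'E'
from h import *
from cell import env
fr(env)
E
```

```text
t 16.75 pos_f [-46.84  37.37] z 55.52 F_f [-8.16  8.09] 0.8 M_f [1.52 1.93] -0.247 rot [-179.74    0.28   17.72]
```

arm_command --pt "-0.2 0 0 0 0" --pt "-0.2 0 0 0 0" --pt "-0.2 0 0 0 0" --pt "-0.2 0 0 0 0" --pt "-0.2 0 0 0 0"

```text
t: 17.25
eef_pos: [540.1, -253.0, 55.5]
tcp_rot: [-3.137, 0.005, 0.309]
ft_force: [-10.6, 5.0, 0.9]
opening: 0.25
grip_force: 30.0
```

arm_command --pt "0 0 0 0 0" --pt "0 0 0 0 0" --pt "0 0 0 0 0" --pt "0 0 0 0 0" --pt "0 0 0 0 0"

```text
t: 17.75
eef_pos: [540.1, -253.0, 55.5]
tcp_rot: [-3.137, 0.005, 0.309]
ft_force: [-10.3, 6.3, 0.3]
opening: 0.253
grip_force: 30.0
```

```bash
python3 - <<'E'
from h import *
from cell import env
fr(env)
E
```

```text
t 17.75 pos_f [-46.84  37.35] z 55.53 F_f [-7.85  9.13] 0.3 M_f [1.56 1.78] -0.271 rot [-179.74    0.26   17.71]
```

arm_command --pt "0 0 0 0 0" --pt "0 0 0 0 0" --pt "0 0 0 0 0" --pt "0 0 0 0 0" --pt "0 0 0 0 0"

```text
t: 18.25
eef_pos: [540.1, -253.0, 55.5]
tcp_rot: [-3.137, 0.005, 0.309]
ft_force: [-9.0, 6.5, 0.4]
opening: 0.253
grip_force: 30.0
```

arm_command --pt "-0.8 0 0 0 0" --pt "-2 -0.3 0 0 0" --pt "-4 -1.5 0 0 0" --pt "-7 -4 -1 0 0" --pt "-12 -8 -2 0 0"

```text
t: 18.75
eef_pos: [528.6, -250.5, 58.3]
tcp_rot: [3.141, -0.0, 0.309]
ft_force: [0.0, 0.5, -3.4]
opening: 0.254
grip_force: 30.0
```

arm_command --pt "-3 -2 0 0 0" --pt "-3 -2 -5 0 0" --pt "-3 -2 -20 0 0" --pt "-3 -2 -45 0 0" --pt "-3 -2 -75 0 0"

```text
t: 19.25
eef_pos: [524.9, -249.2, 133.7]
tcp_rot: [-3.141, 0.001, 0.309]
ft_force: [1.0, 0.6, -4.1]
opening: 0.252
grip_force: 30.0
```

arm_command --pt "0 0 -8 0 0" --pt "0 0 -8 0 0" --pt "0 0 -8 0 0"

```text
t: 19.55
eef_pos: [524.8, -249.0, 140.2]
tcp_rot: [-3.141, 0.001, 0.309]
ft_force: [0.0, -0.3, -3.8]
opening: 0.252
grip_force: 30.0
```

```bash
python3 - <<'E'
from h import *
from cell import env
to(env,480.7,208.5,140,4);fr(env)
c=wrist(env,"w5")
E
```

```text
t 19.55 now [ 524.8 -249.   140.2] yaw 17.71 ft [ 0.  -0.3 -3.8] mv [ 9.710e+01 -4.492e+02  4.000e-01] roll 13.71 dist 460.0
t 19.55 pos_f [-60.18  45.84] z 140.16 F_f [-0.06 -0.31] -3.8 M_f [0.01 0.01] -0.006 rot [-1.7996e+02  4.0000e-02  1.7710e+01]
```

View pics/w5.png

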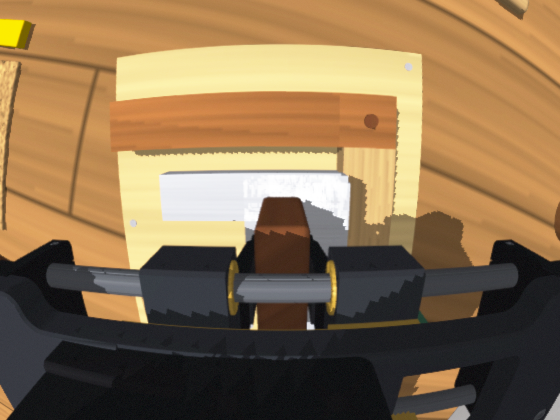

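The rail now lies square, parallel to the board edge, with an even gap below it. The square is unmoved in the grip (heel (349,174), tip (161,174)). I carry it back.

arm_command --pt "5 -20 0 0 0" --pt "12 -55 0 0 0" --pt "20 -95 0 0 0" --pt "28 -135 0 0 0" --pt "36 -175 0 0 0"

```text
t: 20.1
eef_pos: [505.2, -69.4, 140.2]
tcp_rot: [-3.141, 0.001, 0.309]
ft_force: [0.2, 1.5, -3.6]
opening: 0.25
grip_force: 30.0
```

arm_command --pt "9 -40 0 3 0" --pt "18 -80 0 6 0" --pt "27 -120 0 9 0" --pt "34 -155 0 12 0" --pt "40 -185 0 12.7 0"

```text
t: 20.6
eef_pos: [486.8, 119.1, 140.2]
tcp_rot: [-3.142, 0.002, 0.086]
ft_force: [0.5, 0.1, -3.8]
opening: 0.254
grip_force: 30.0
```

arm_command --pt "0 0 0 0 0" --pt "0 0 0 0 0"

```text
t: 20.8
eef_pos: [487.4, 117.7, 140.4]
tcp_rot: [3.141, 0.001, 0.09]
ft_force: [-0.1, 0.0, -3.9]
opening: 0.25
grip_force: 30.0
```

```bash
python3 - <<'E'
from h import *
from cell import env
to(env,480.5,208.5,49.5,5)
E
```

```text
t 20.8 now [487.4 117.7 140.4] yaw 5.13 ft [-0.1  0.  -3.9] mv [  1.4 -91.1  90.9] roll 0.13 dist 129.0
```

arm_command --pt "0 -25 0 0 0" --pt "1 -60 0 0 0" --pt "1.4 -85 0 0 0" --pt "1.4 -91 0 0 0" --pt "1.4 -91 0 0 0"

```text
t: 21.3
eef_pos: [481.4, 207.5, 140.7]
tcp_rot: [3.141, 0.001, 0.088]
ft_force: [0.4, 0.0, -3.8]
opening: 0.251
grip_force: 30.0
```

arm_command --pt "0 0 20 0 0" --pt "0 0 50 0 0" --pt "0 0 72 0 0" --pt "0 0 82 0 0" --pt "0 0 86 0 0"

```text
t: 21.8
eef_pos: [481.6, 206.6, 54.3]
tcp_rot: [3.141, 0.001, 0.086]
ft_force: [-0.0, -0.2, -3.9]
opening: 0.25
grip_force: 30.0
```

arm_command --pt "0 0 1.5 0 0" --pt "0 0 3 0 0" --pt "0 0 3.5 0 0" --pt "0 0 3.5 0 0"

```text
t: 22.2
eef_pos: [481.8, 207.7, 52.1]
tcp_rot: [-3.142, -0.001, 0.087]
ft_force: [-0.5, 0.3, -3.3]
opening: 0.252
grip_force: 30.0
```

```bash
python3 - <<'E'
from h import *
from cell import env
to(env,480.5,208.5,49,5)
E
```

```text
t 22.2 now [481.8 207.7  52.1] yaw 5.01 ft [-0.5  0.3 -3.3] mv [-1.2 -0.9  3.1] roll 0.01 dist 3.0
```

arm_command --pt "-1 -1 1 0 0" --pt "-1 -1 2 0 0" --pt "-1 -1 2 0 0"

```text
t: 22.5
eef_pos: [480.4, 208.6, 49.5]
tcp_rot: [3.141, 0.0, 0.088]
ft_force: [0.6, -0.3, -3.7]
opening: 0.25
grip_force: 30.0
```

arm_command --pt "0 0 0.5 0 0" --pt "0 0 0.8 0 0" --pt "0 0 0.8 0 0"

```text
t: 22.8
eef_pos: [480.5, 208.6, 49.1]
tcp_rot: [3.142, -0.0, 0.087]
ft_force: [-1.4, 0.5, 2.5]
opening: 0.251
grip_force: 30.0
```

arm_command --pt "0 0 0.4 0 0" --pt "0 0 0.4 0 0"

```text
t: 23.0
eef_pos: [480.6, 208.6, 49.1]
tcp_rot: [-3.142, -0.001, 0.087]
ft_force: [-3.0, -0.1, 8.5]
opening: 0.253
grip_force: 30.0
```

Resting on the mat; open and rise.

arm_command --pt "0 0 -0.6 0 0" --pt "0 0 -0.6 0 0.35" --pt "0 0 -0.6 0 0.5" --pt "0 0 -0.6 0 0.7" --pt "0 0 -0.6 0 0.8"

```text
t: 23.5
eef_pos: [480.6, 208.6, 49.0]
tcp_rot: [3.142, -0.0, 0.087]
ft_force: [-0.0, 0.3, -0.5]
opening: 0.533
grip_force: 0.0
```

arm_command --pt "0 0 0 0 1" --pt "0 0 0 0 1" --pt "0 0 0 0 1" --pt "0 0 0 0 1" --pt "0 0 0 0 1"

```text
t: 24.0
eef_pos: [480.5, 208.6, 49.0]
tcp_rot: [3.142, -0.0, 0.087]
ft_force: [-0.3, 0.6, 1.0]
opening: 0.948
grip_force: 0.0
```

arm_command --pt "0 0 -10 0 1" --pt "0 0 -40 0 1" --pt "0 0 -80 0 1" --pt "0 0 -120 0 1" --pt "0 0 -140 0 1"

```text
t: 24.5
eef_pos: [481.1, 208.8, 192.9]
tcp_rot: [-3.141, -0.004, 0.087]
ft_force: [0.6, 0.3, -0.5]
opening: 0.999
grip_force: 0.0
```

arm_command --pt "-10 0 -10 0 1" --pt "-10 0 -10 0 1" --pt "-10 0 -10 0 1"

```text
t: 24.8
eef_pos: [469.8, 207.6, 198.4]
tcp_rot: [3.141, 0.001, 0.088]
ft_force: [-0.8, 0.2, 0.7]
opening: 0.999
grip_force: 0.0
```

```bash
python3 - <<'E'
from h import *
from cell import env
s=env.state();print(s["t"],s["eef_pos"],s["opening"],np.abs(s["qvel"]).max())
c=wrist(env,"w6");t=env.read_camera("top");s0=pickle.load(open("pics/top0.pkl","rb"))
A=np.vstack([cv2.resize(t["frame"][140:280,110:490],None,fx=1.5,fy=1.5),cv2.resize(c["frame"][20:300],(570,285))])[:,:,::-1];cv2.imwrite("pics/fin.png",A)
E
```

```text
24.8 [469.8114711  207.58988011 198.36866982] 0.9994714397254039 0.021657479254999182
```

View pics/fin.png

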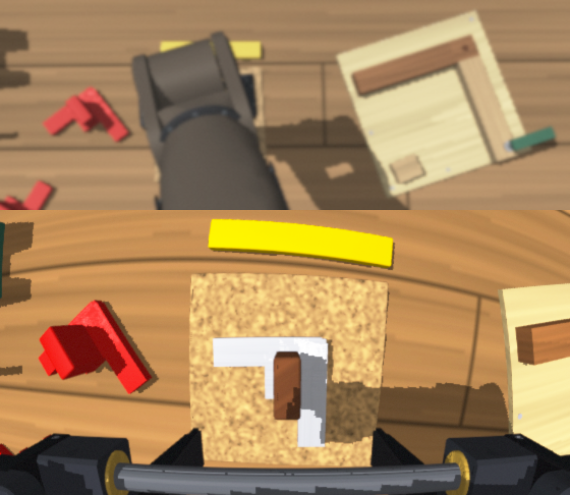

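The square lies flat near the middle of the mat (handle at (287,385)). The corner is square in the top view, and the rule and offcut are unmoved. I hand it in.

```bash
python3 -c "
from cell import env
print(env.job_done())"
```

```text
the job is handed in; nothing more can be done
None
```

The job is handed in: the square pushed the rail out to its stop and was held there at about 8 N on each face for about 2.5 s, then laid back near the middle of its mat; the largest push I read was about 14 N, at 25 s in all.

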